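# Hold the focus barrel with its key and tighten the knurled lock ring

### The job

The lens focus on the bench stand has to be locked without losing its setting. Put the holding key down fully over the tenon on top of the barrel, with its tail between the two stop posts so that the barrel cannot turn, and let go of it; then turn the knurled lock ring clockwise (seen from above) until it seats against the housing and nip it up by feel to about 0.5 N m, no tighter than 0.8. Leave the key on the barrel, the ring tight, and the other things on the bench alone.

Things in the scene. Friction and masses are not known exactly. Their poses are not given: they have to be found in the camera images.
- focus_unit: Fixed bench stand with the lens focus on it, axis upright. Origin on the axis at the bench; -x points from the axis to the stop posts. Base plate 135 (x -89 to +46) by 70 by 12 mm; housing 66 mm wide to 20 mm height, then a 46 mm diameter spigot to 57 mm. On it the knurled ring (58 to 76 mm), then the round barrel, 36 mm diameter, with a flat shoulder at 82 mm and a tenon on top.
- stop_fork: Two fixed steel stop posts, 8 mm diameter, standing at x = -72 mm and y = +-10.5 mm of the focus unit's frame, tops (rounded) at 108 mm above the bench; 13 mm free between them for the key's 10 mm tail. Origin between the posts, 12 mm above the bench.
- tenon_seat (a point): Centre of the barrel's flat shoulder at the foot of the tenon, 82 mm above the bench, on the axis; axes as the focus unit. The key lies on this shoulder when fully down. The oblong tenon is 26 (along x) by 12 (along y) mm up to 96.5 mm above the bench, with a smaller tip (23 by 9 mm) up to 100.5 mm.
- ring_centre (a point): Centre of the knurled lock ring: 58 mm diameter, 18 mm high, centre 67 mm above the bench. Grip it across a diameter from above, fingers on either side of the seated key, roughly square to its tail. Below the ring the spigot is narrower (46 mm) down to 26 mm above the bench, so fingertips may reach lower than the ring.
- barrel (a joint): Angle of the barrel in the housing, rad: 0 at the start (tenon's long side along the unit's x), growing clockwise seen from above. This is the focus setting: held by the key it still takes up play of 0.05 to 0.15 rad clockwise under the tightening torque and stays there; it may not go beyond 0.25 rad either way.
- holding_key: Loose steel key, 0.12 kg, flat on the bench, rib upward. Origin under the centre of its eye; z up; tail along -x. Eye plate 40 by 28 by 10 mm with a through slot 27.5 (x) by 13.5 (y) mm; tail 10 mm wide and high, to x = -89.5 mm. On the tail a grip rib 12 mm wide (y), 26 mm long (x -55 to -29 mm), up to 35 mm above the underside.
- key_grip (a point): Centre of the key's grip rib: 42 mm from the eye's centre along -x and 22 mm above the key's underside; axes as the key.
- key_eye (a point): Centre of the key's eye on its underside; axes as the key.
- loupe: Black eye loupe, 38 mm diameter, 30 mm high, a bystander; origin under its centre.
- turned_sample: Turned metal sample, 20 mm diameter, 50 mm high, a bystander; origin under its centre.
- v_block: Steel V block 35 by 40 by 30 mm, a bystander; origin under its centre.
- lock_ring: The knurled lock ring, 58 mm diameter, 18 mm high; origin on the axis at its underside, turning with it. It starts 0.7 to 1.2 rad short of its seat; the angle of the seat differs each time and can only be felt: a hard stop. It tightens clockwise seen from above. Its thread drags with about 0.08 N m, more than the barrel's own friction (0.03 N m), so an unheld barrel turns with it.
Not all that is in view belongs to the job. What is meant by the holding_key is not purple, and is the larger of those in its own colour.

How it is judged (in metres and radians):
On the way, in this order (a step that is already met when the one before it is completed fails the run):
1. the key is fully down over the tenon, its tail between the stop posts, and let go (horizontal distance between key_eye and tenon_seat below 0.004 m and z of key_eye in the frame of tenon_seat below 0.003 m and x of key_grip in the frame of tenon_seat below -0.03 m and contact force between each of the arm, the fingers and holding_key below 0.1 N), for 0.2 s.
2. the ring, held by the fingers, is tightened on its seat: the torque put into it clockwise is taken by the key against a stop post with more than 4 N (about 0.3 N m), the key itself not being touched (contact force between holding_key and stop_fork above 4 N and contact force between the fingers and lock_ring above 1 N and value of joint barrel above 0.015 rad and contact force between the fingers and holding_key below 0.5 N), for 0.2 s.
At the end, for the whole second after the job is handed in: The ring is tight on its seat (0.3 to 0.8 N m was put in) and at rest, not backed off: the barrel still stands at the clockwise end of the key's play (0.015 to 0.25 rad). The key rests fully down on the shoulder (within 3 mm), over the tenon (within 4 mm), tail at the posts (angular speed of lock_ring below 0.05 rad/s and horizontal distance between key_eye and tenon_seat below 0.004 m and z of key_eye in the frame of tenon_seat below 0.003 m and x of key_grip in the frame of tenon_seat below -0.03 m and value of joint barrel between 0.015 and 0.25 rad and linear speed of holding_key below 0.01 m/s); the robot touches nothing.
It fails at once if the barrel is turned more than 0.25 rad from its setting (value of joint barrel above 0.25 rad or value of joint barrel below -0.25 rad).
It fails at once if the ring is overtightened: the key bears on the stop posts with more than 14 N (about 1 N m) (contact force between holding_key and stop_fork above 14 N).
It fails at once if a bystander is disturbed (distance of any of loupe, turned_sample, v_block from where it was at the start of the episode above 0.02 m).
It also fails if it takes over 67 s, if anything falls off the work surface, if the arm or the gripper's body presses on something with over 40 N, if the wrist force passes 120 N, or if a joint passes its speed limit or range.

### The arm

A 7-joint arm with a two-finger parallel gripper is mounted at the origin on a cart in front of the work surface, level with it; the furniture and walls round the work are solid. World frame = base frame: x ahead of the robot, y to its left, z up, the work surface at z = 0. Lengths are in mm, angles in rad, forces in N, time in s.
With the tool pointing down it reaches from about 425 to 825 mm from the base axis. Payload 3.6 kg.
Tool frame: the origin (TCP) lies at the very end of the fingers, on their centre line; the grasp point (between the pads) lies env.hold_point_z behind it (env.hold_point_z is the distance from the TCP to the grasp point, in mm); z points along the fingers, y is the line along which they close (so a half turn about z gives the same grasp; the last joint's range is limited). The gripper opens to 85 mm and grips with 20 to 120 N. Pads are 22 mm wide; open, the fingers measure 114 mm over their backs; the gripper's body (76 mm by 85 mm) begins 54 mm behind the grasp point. The pads swing forward as they close: fully open they stand 13 mm farther back than shut.
Start: joints at [1.288, 0.615, -0.013, 1.423, 0.008, 1.103, -0.04], TCP at [164.476, -628.817, 231.297] pointing down, gripper open.
Joint ranges: [-3.12, 3.12], [-0.3, 2.06], [-1.34, 1.32], [0.26, 2.42], [-1.36, 4.5], [0.01, 1.98], [-2.84, 2.84]. Speed limits (rad/s): [2.79, 2.79, 3.14, 3.14, 3.14, 3.14, 3.14].

### API

Orientations are given as a unit quaternion [x, y, z, w].
In Python, from cell import env gives the robot as it stands.
- The arm moves only by the tool arm_command, never from a script. Its argument "commands" is a list of rows, each a list of 7 numbers: the opening, from 0 (shut) to 1 (fully open), then the shift along the tool's x, y, z in cm, then the turn, a rotation vector about the tool's x, y, z in degrees. A call has 1 to 5 rows; each row shifts and turns the commanded pose from where the row before left it, along the tool's axes as they then stand; what a row does not reach is not made up. A row lasts 1/8 s, in which the tool goes at most 62.5 mm and 10.7 degrees, less where a joint would pass 70% of its speed; a pose out of reach is approached as far as the arm can. A call with a gripper value outside its range is refused whole. The fingers move at their own pace and stop on an object; "squeeze" is the grip in N (left out, the last holds). Time passes only in rows, so rows that do not move let the fingers close. It gives the time, the measured TCP pose, the force, the opening and the grip force at its end, in the units of the state.
- env.observe(): the state, without advancing time (a new reading comes with each control period).
- env.read_camera(name): name is "scene" or "side" or "wrist"; returns the picture (480x640x3 uint8, blue, green, red); there is no depth.
- env.get_calibration(name): a dict with "camera_matrix" (3x3 intrinsics, pixels), "rvec" (rotation vector, rad) and "tvec" (3), from world to camera coordinates, as OpenCV has them. Camera axes: x right, y down, z forward; pixel columns grow to the right and rows downward; lengths in mm; the calibration is good to about 2 mm. A picture is of the moment at which its call begins: read the wrist's pose just before it. get_calibration takes no time and is no camera call; for the wrist camera it gives the pose at the moment of the call.
- env.job_done(): hands the job in; it is judged then, once.
The state is a dict: "t": time; "joint_positions": joint angles; "joint_velocities": joint speeds; "joint_torque": joint torques, N m; "tcp_pos": TCP position; "ee_rot": TCP orientation; "force": force on the tool from outside, world axes, zero at the start; "wrist_torque": the same for the moment, N m; "finger_gap": finger opening in mm; "finger_force": force on a finger pad.
Only numpy, scipy, OpenCV 4.12 (cv2) and the standard library are available. Lean on these libraries where they do the work, as an engineer would, in place of code of your own. Each camera call takes 0.05 s, during which the arm holds its last target. There are 200 camera calls.

## Working session

There is one attempt and no reset: what is moved stays moved. The work goes in short steps, Python scripts to look and compute and a tool call to move; the robot and the scene stay as the last step left them, time stands still between calls to the robot, and variables do not carry over. Pictures are saved under pics/ and viewed, at most 10 in all, crops included, and the job is handed in when it is done.

Besides the shell and the picture viewer there is one more tool, called after "Emit:" by a JSON object that holds its "api" and its "payload", one argument or row to a line. arm_command: Moves the arm, as the interface text tells. Its arguments: {"type":"object","properties":{"commands":{"type":"array"},"squeeze":{"type":"number"}},"required":["commands"]}

```bash
mkdir -p pics; ls
python3 - <<'E'
from cell import env
import cv2
print(env.observe(), env.hold_point_z)
for n in ("scene","side"):
    im=env.read_camera(n); cv2.imwrite(f"pics/{n}0.png",im)
    c=env.get_calibration(n); R=cv2.Rodrigues(c["rvec"])[0]; print(n,c["camera_matrix"],(-R.T@c["tvec"].reshape(3)).round())
E
```

```text
pics
{'t': 0.0, 'joint_positions': array([ 1.28850971,  0.61592922, -0.01259817,  1.42491512,  0.00811318,
        1.10343368, -0.04039458]), 'joint_velocities': array([-0.00076984, -0.00031887,  0.00102049,  0.00028771,  0.00053648,
       -0.00023603,  0.00063408]), 'joint_torque': array([-4.39824762e-04, -4.69215524e+01,  2.58852951e-01, -1.71034455e+01,
        9.92228132e-03,  9.53549403e-03, -6.47327738e-06]), 'tcp_pos': array([ 164.25150434, -628.09639699,  230.12636464]), 'ee_rot': array([ 9.91827904e-01,  1.27576147e-01, -1.98683687e-04, -1.30236567e-03]), 'force': array([-0.95493228,  0.35164682,  0.26588152]), 'wrist_torque': array([-0.03462447, -0.01955408, -0.0206129 ]), 'finger_force': 0.0, 'finger_gap': 85.58807189982413} 18.700000000000003
scene [[615.75200894   0.         327.91261997]
 [  0.         615.75200894 241.21879377]
 [  0.           0.           1.        ]] [   86. -1084.   885.]
side [[555.87444954   0.         319.41758112]
 [  0.         555.87444954 239.57808354]
 [  0.           0.           1.        ]] [  432. -1262.   523.]
```

View pics/scene0.png

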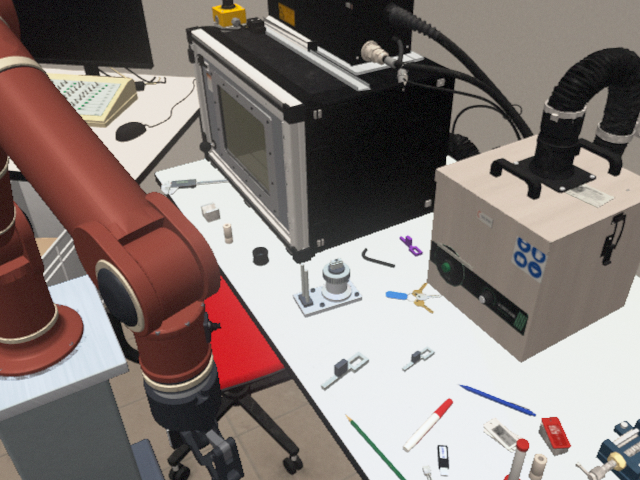

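View pics/side0.png

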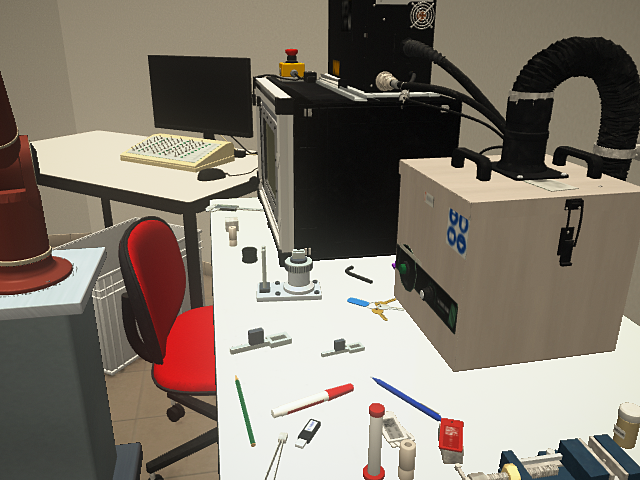

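The scene view shows the larger grey key at about (345,370), with its tail to the lower left and its eye at about (360,362). The focus unit's ring is at (336,270) and the posts at (305,283). A smaller grey key lies at (418,358). The side view agrees: key at (262,341), unit at (298,265).

```bash
cat > h.py <<'E'
import numpy as np, cv2
from cell import env
from scipy.spatial.transform import Rotation as Rot
def ray(cal,px):
    K=cal["camera_matrix"];R=cv2.Rodrigues(np.asarray(cal["rvec"],float))[0];o=-R.T@np.asarray(cal["tvec"],float).reshape(3)
    px=np.atleast_2d(np.asarray(px,float))
    d=np.c_[(px-[K[0,2],K[1,2]])/[K[0,0],K[1,1]],np.ones(len(px))]@R
    return o,d
def onplane(cal,px,z):
    o,d=ray(cal,px); return o+d*((z-o[2])/d[:,2])[:,None]
def proj(cal,P):
    return cv2.projectPoints(np.atleast_2d(np.asarray(P,float)),np.asarray(cal["rvec"],float),np.asarray(cal["tvec"],float),cal["camera_matrix"],None)[0].reshape(-1,2)
E
python3 - <<'E'
from h import *
s=env.get_calibration("scene");d=env.get_calibration("side")
print("scene: key rib top, tail end, eye; ring centre top; post", onplane(s,[(341,363)],35),onplane(s,[(323,385)],5),onplane(s,[(359,361)],10),onplane(s,[(337,262)],100),onplane(s,[(306,264)],108))
print("side", onplane(d,[(255,330)],35),onplane(d,[(233,349)],5),onplane(d,[(280,341)],10),onplane(d,[(297,250)],100),onplane(d,[(264,248)],108))
print(proj(s,[[0,0,0]]))
w=env.get_calibration("wrist");R=cv2.Rodrigues(w["rvec"])[0];o=env.observe();T=Rot.from_quat(o["ee_rot"]).as_matrix()
print("cam in tool",T.T@(-R.T@w["tvec"].reshape(3)-o["tcp_pos"]),"\nR",(T.T@R.T).round(3),w["camera_matrix"],T.round(3))
E
```

```text
scene: key rib top, tail end, eye; ring centre top; post [[ 485.62700696 -404.74988138   35.        ]] [[ 443.50879714 -410.48018902    5.        ]] [[ 529.50828012 -397.89131339   10.        ]] [[ 591.13883084 -211.66163843  100.        ]] [[ 528.22058299 -193.62538274  108.        ]]
side [[ 486.53230449 -409.28049937   35.        ]] [[ 446.93827238 -415.06341027    5.        ]] [[ 529.28126534 -412.06781466   10.        ]] [[ 591.48773869 -213.34195152  100.        ]] [[ 524.31108669 -210.23501906  108.        ]]
[[ 34.21866817 337.89665916]]
cam in tool [  73.5818995     1.27495985 -142.35065536] 
R [[-0.    -0.957 -0.29 ]
 [ 1.     0.    -0.002]
 [ 0.002 -0.29   0.957]] [[376.14340955   0.         313.79504697]
 [  0.         376.14340955 238.69192209]
 [  0.           0.           1.        ]] [[ 0.967  0.253 -0.001]
 [ 0.253 -0.967  0.002]
 [-0.    -0.002 -1.   ]]
```

Emit:
{"api": "arm_command", "payload": {
  "commands": [
    [1,5,-1.8,0,0,0,0],
    [1,5,-1.8,0,0,0,0],
    [1,5,-1.8,0,0,0,0],
    [1,5,-1.8,0,0,0,0],
    [1,5,-1.8,0,0,0,0]
  ],
  "squeeze": 40
}}

```text
t: 0.72
tcp_pos: [384.6, -477.2, 230.9]
ee_rot: [0.992, 0.128, -0.0, -0.0]
force: [-0.0, -0.9, -0.1]
finger_gap: 85.4
finger_force: 0.0
```

Emit:
{"api": "arm_command", "payload": {
  "commands": [
    [1,5,-1.8,2,0,0,0],
    [1,5,-1.8,3,0,0,0],
    [1,0,0,3,0,0,6],
    [1,0,0,0,0,0,4],
    [1,0,0,0,0,0,0]
  ]
}}

```text
t: 1.35
tcp_pos: [471.0, -418.0, 150.5]
ee_rot: [0.999, 0.041, -0.001, -0.0]
force: [0.3, 0.4, 0.4]
finger_gap: 84.9
finger_force: 0.0
```

Run:
```python
from h import *
import pickle
o=env.observe();c=env.get_calibration("wrist");im=env.read_camera("wrist");pickle.dump((o,c,im),open("w1.pkl","wb"))
cv2.imwrite("pics/w1.png",im);print(o["tcp_pos"],o["ee_rot"],o["joint_positions"],o["t"])
```

```text
[ 470.98681628 -417.96050625  150.45724866] [ 9.99152015e-01  4.11648125e-02 -6.95081118e-04 -4.74397991e-04] [ 0.67903465  0.66418097  0.02025333  1.5816653  -0.01567348  0.8975732
 -0.78366634] 1.35
```

View pics/w1.png

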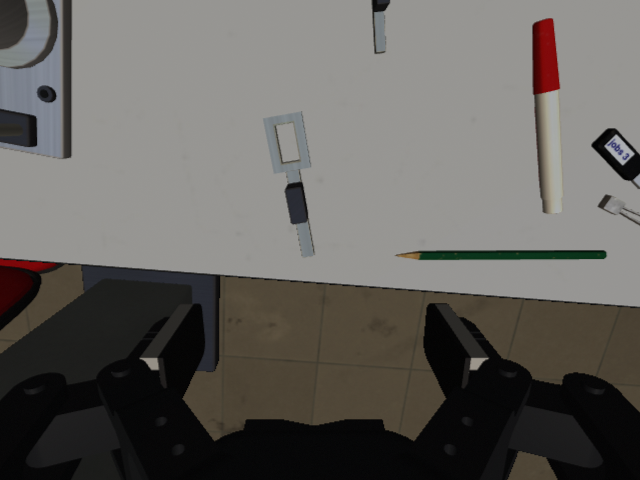

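The wrist view shows the key with its eye at about (288,142), rib at (297,203) and tail end at (308,255). The focus unit's plate is at the upper left. Next I'll measure the key precisely.

```bash
cat >> h.py <<'E'
def biggest(mask,pt,n=3):
    mask=cv2.morphologyEx(mask.astype(np.uint8)*255,cv2.MORPH_OPEN,np.ones((n,n)))
    k,l,st,ce=cv2.connectedComponentsWithStats(mask)
    j=np.argmin(np.where(np.arange(k)>0,np.hypot(*(ce-pt).T)+1e4*(st[:,4]<60),1e9)); return l==j,st[j],ce[j]
E
python3 - <<'E'
from h import *
import pickle
o,c,im=pickle.load(open("w1.pkl","rb"))
print([im[y,x].tolist() for x,y in((270,130),(305,240),(297,203),(350,150),(288,142))])
sub=im[100:262,255:320].astype(int)
bg=np.median(sub.reshape(-1,3),0);print(bg)
# hue: key bluish-grey, or dark
hs=cv2.cvtColor(im,cv2.COLOR_BGR2HSV).astype(int)
m=np.zeros(im.shape[:2],bool);m[105:262,258:318]=(np.abs(sub-bg).max(2)>14)[5:162,3:63]
m,st,ce=biggest(m,(295,180),1);print(st,ce)
ys,xs=np.nonzero(m);
dark=m&(im.max(2)<75);dk,ds,dc=biggest(dark,(297,203));print("rib",ds,dc)
hole=np.zeros_like(m)
cs,hi=cv2.findContours(m.astype(np.uint8),cv2.RETR_CCOMP,cv2.CHAIN_APPROX_NONE)
for q,h in zip(cs,hi[0]):
    if cv2.contourArea(q)>100: print(h[3],cv2.contourArea(q),cv2.minAreaRect(q))
# eye plate: contour of rows<175
e=m.copy();e[178:]=0
e=cv2.morphologyEx(cv2.morphologyEx(e.astype(np.uint8),cv2.MORPH_CLOSE,np.ones((25,25))),cv2.MORPH_OPEN,np.ones((21,21)))
q=cv2.findContours(e,cv2.RETR_EXTERNAL,cv2.CHAIN_APPROX_NONE)[0][0];r=cv2.minAreaRect(q);print("eye",r)
E_=onplane(c,[r[0]],10)[0];B=onplane(c,cv2.boxPoints(r),10);print("eye w",E_,np.linalg.norm(np.diff(B,axis=0),axis=1))
ys,xs=np.nonzero(m); t=ys>236; P=onplane(c,np.c_[xs,ys][t],10);tm=P.mean(0);print("tail mean, dist",tm,np.linalg.norm((tm-E_)[:2]),"yaw deg",np.degrees(np.arctan2(*(E_-tm)[[1,0]])))
rb=onplane(c,[dc],30)[0];print("rib",rb,np.linalg.norm((rb-E_)[:2]))
E
```

```text
[[135, 131, 124], [128, 124, 118], [51, 43, 41], [147, 150, 151], [147, 150, 151]]
[146. 149. 150.]
[ 263  111   52  147 3113] [292.72663026 175.55894635]
rib [285 182  23  42 729] [296.42935528 202.44855967]
-1 3536.0 ((294.8680114746094, 185.52398681640625), (144.44998168945312, 39.62312316894531), 79.69515228271484)
0 652.5 ((287.41314697265625, 141.83090209960938), (38.85784912109375, 18.354597091674805), 79.50852966308594)
eye ((287.0, 144.0), (58.0, 40.0), 90.0)
eye w [ 529.41826596 -394.0901532    10.        ] [28.57647027 41.11235589 29.8502851 ]
tail mean, dist [ 452.28623242 -414.1153127    10.        ] 79.68913107520439 yaw deg 14.55391862617504
rib [ 490.87432146 -404.58113052   30.        ] 39.946167058803944
```

Emit:
{"api": "arm_command", "payload": {
  "commands": [
    [1,2.05,-1.15,2,0,0,0],
    [1,0,0,4,0,0,-10],
    [1,0,0,4,0,0,0],
    [1,0,0,3.4,0,0,0],
    [0.5,0,0,0.9,0,0,0]
  ]
}}

```text
t: 2.02
tcp_pos: [490.4, -402.3, 5.0]
ee_rot: [0.992, 0.128, -0.001, -0.003]
force: [-0.2, -0.3, 1.3]
finger_gap: 69.5
finger_force: 0.0
```

Emit:
{"api": "arm_command", "payload": {
  "commands": [
    [0.4,0,0,0,0,0,0],
    [0.4,0,0,0,0,0,0],
    [0.4,0,0,0,0,0,0]
  ]
}}

```text
t: 2.4
tcp_pos: [491.6, -405.8, 9.8]
ee_rot: [0.992, 0.128, 0.001, 0.001]
force: [-0.4, -1.3, -0.3]
finger_gap: 34.1
finger_force: 0.0
```

Run:
```python
from h import *
import pickle
o=env.observe();c=env.get_calibration("wrist");im=env.read_camera("wrist");pickle.dump((o,c,im),open("w2.pkl","wb"))
cv2.imwrite("pics/w2.png",im);print(o["tcp_pos"],o["ee_rot"],o["t"])
```

```text
[ 491.62381545 -405.82087657    9.83794949] [9.91828262e-01 1.27571966e-01 1.05811377e-03 9.85747280e-04] 2.4
```

View pics/w2.png

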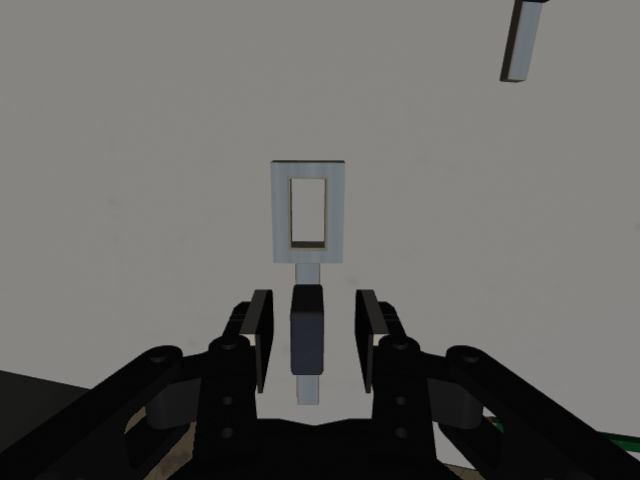

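The key lies upright and centred between the pads: rib at (307,330), eye at (308,212). I'll lower a little and close.

Emit:
{"api": "arm_command", "payload": {
  "commands": [
    [0.4,0,0,0.2,0,0,0],
    [0,0,0,0,0,0,0],
    [0,0,0,0,0,0,0],
    [0,0,0,0,0,0,0],
    [0,0,0,0,0,0,0]
  ],
  "squeeze": 80
}}

```text
t: 3.08
tcp_pos: [490.8, -405.3, 6.5]
ee_rot: [0.992, 0.128, 0.0, 0.0]
force: [-0.1, 0.5, 1.5]
finger_gap: 10.9
finger_force: 78.9
```

Emit:
{"api": "arm_command", "payload": {
  "commands": [
    [0,0,0,-5,0,0,0],
    [0,0,0,-5,0,0,0],
    [0,0,0,-4,0,0,0],
    [0,0,0,-3,0,0,0],
    [0,0,0,0,0,0,0]
  ]
}}

```text
t: 3.7
tcp_pos: [491.9, -406.1, 178.7]
ee_rot: [0.992, 0.128, 0.002, 0.002]
force: [-0.2, -0.7, -1.3]
finger_gap: 11.1
finger_force: 78.4
```

Emit:
{"api": "arm_command", "payload": {
  "commands": [
    [0,1.5,-5,-1,0,0,0],
    [0,1.6,-5,-1,0,0,0],
    [0,1.6,-5,0,0,0,0],
    [0,0,0,0,0,0,0],
    [0,0,0,0,0,0,0]
  ]
}}

```text
t: 4.32
tcp_pos: [497.3, -248.5, 194.9]
ee_rot: [0.992, 0.128, -0.001, -0.0]
force: [0.1, -0.8, -0.9]
finger_gap: 10.8
finger_force: 78.6
```

Run:
```python
from h import *
import pickle
o=env.observe();c=env.get_calibration("wrist");im=env.read_camera("wrist");pickle.dump((o,c,im),open("w3.pkl","wb"))
cv2.imwrite("pics/w3.png",im);print(o["tcp_pos"],o["ee_rot"],o["t"])
```

```text
[ 497.28090237 -248.49065668  194.91356592] [ 9.91829870e-01  1.27560001e-01 -1.36900760e-03 -2.83290982e-04] 4.325
```

View pics/w3.png

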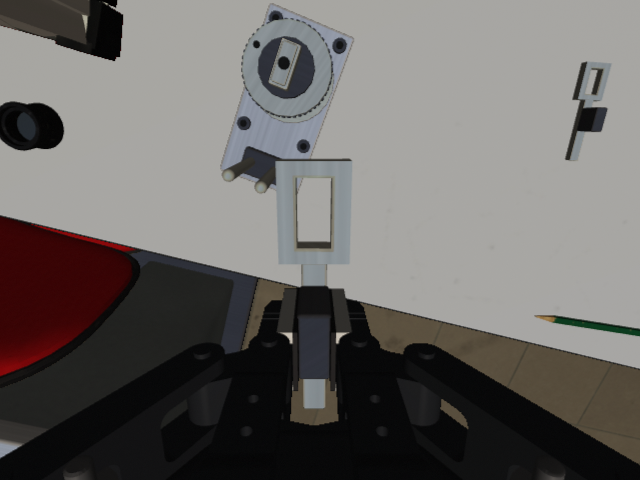

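The wrist view shows the tenon tip at about (285,63), the ring circle around (287,70) and the post tops at (228,174) and (261,187). The held key's eye hole is at (314,212).

Run:
```python
from h import *
import pickle
o,c,im=pickle.load(open("w3.pkl","rb"))
g=cv2.cvtColor(im,cv2.COLOR_BGR2GRAY)
for x,y in((278,75),(291,50),(262,66),(228,174),(261,186),(300,212),(285,200),(314,190)): print((x,y),im[y,x],end=" ")
print()
# tenon light rect inside dark disc
m=np.zeros(g.shape,np.uint8);m[30:95,262:308]=g[30:95,262:308]>100
disc=np.zeros_like(m);cv2.circle(disc,(286,66),27,1,-1)
q=max(cv2.findContours(m&disc,cv2.RETR_EXTERNAL,cv2.CHAIN_APPROX_NONE)[0],key=cv2.contourArea)
r=cv2.minAreaRect(q);print("tenon px",r)
B=onplane(c,cv2.boxPoints(r),100.5);print("tenon w",onplane(c,[r[0]],100.5)[0],np.linalg.norm(np.diff(B,axis=0),axis=1),"yaws",[np.degrees(np.arctan2(*(B[i+1]-B[i])[[1,0]])) for i in range(3)])
# posts bright tops
P=[]
for p in((228,174),(261,186)):
    x,y=p; s=np.zeros(g.shape,bool); s[y-10:y+11,x-10:x+11]=g[y-10:y+11,x-10:x+11]>165
    mm,st,ce=biggest(s,p,1); P.append(onplane(c,[ce],107)[0]); print("post",st,ce,P[-1])
d=P[0]-P[1];print("spacing",np.linalg.norm(d),"y yaw",np.degrees(np.arctan2(d[1],d[0])),"mid",(P[0]+P[1])/2)
T=Rot.from_quat(o["ee_rot"]).as_matrix();zt=o["tcp_pos"][2]
# key hole bright
m=np.zeros(g.shape,np.uint8);m[165:255,285:342]=(im[165:255,285:342,2].astype(int)>=im[165:255,285:342,0])&(g[165:255,285:342]>120)
q=max(cv2.findContours(m,cv2.RETR_EXTERNAL,cv2.CHAIN_APPROX_NONE)[0],key=cv2.contourArea);print("hole px",cv2.minAreaRect(q),cv2.boundingRect(q))
for px in((314.2,211.5),):
  for h in (198.5,):
    print("eye in tool",T.T@(onplane(c,[px],h)[0]-o["tcp_pos"]))
# plate outline corners at top z
print("plate TL,TR,BR,BL tool", [(T.T@(onplane(c,[p],zt+3.5)[0]-o["tcp_pos"])).round(1) for p in((276,160),(352,160),(350,264),(278,264),(304,177),(333,177),(302,264),(327,264))])
```

```text
(278, 75) [150 145 138] (291, 50) [141 137 130] (262, 66) [55 47 44] (228, 174) [148 147 139] (261, 186) [146 148 139] (300, 212) [163 166 168] (285, 200) [151 147 139] (314, 190) [163 166 167] 
tenon px ((283.8499755859375, 63.45000076293945), (20.238576889038086, 47.11793518066406), 18.43494987487793)
tenon w [ 596.84385839 -205.38846342  100.5       ] [25.22996761 11.31192191 25.31552202] yaws [np.float64(-6.9615576315181835), np.float64(-92.19211746969931), np.float64(173.86668129303587)]
post [218 164  21  21 124] [224.86290323 178.79032258] [ 524.27699058 -186.08287341  107.        ]
post [251 183  21  14 117] [259.61538462 192.39316239] [ 521.46484976 -208.38359307  107.        ]
spacing 22.47732708703916 y yaw 82.81288555886121 mid [ 522.87092017 -197.23323324  107.        ]
hole px ((313.5, 213.0), (76.0, 41.0), 90.0) (293, 175, 42, 77)
eye in tool [42.35089377  1.14198854 -3.6994383 ]
plate TL,TR,BR,BL tool [array([ 61.4, -12.7,  -3.7]), array([61.4, 14.8, -3.7]), array([21.2, 15.2, -3.6]), array([ 21.2, -13.1,  -3.5]), array([55.3, -2.6, -3.6]), array([55.3,  8. , -3.7]), array([21.2, -3.7, -3.6]), array([21.2,  6.2, -3.6])]
```

Emit:
{"api": "arm_command", "payload": {
  "commands": [
    [0,0,0,0,0,0,10.6],
    [0,0,0,0,0,0,10.6],
    [0,2.6,-2.7,0,0,0,0],
    [0,2.6,-2.8,2,0,0,0],
    [0,0,0,3,0,0,0]
  ]
}}

```text
t: 5.0
tcp_pos: [559.5, -197.7, 145.7]
ee_rot: [0.998, -0.055, 0.002, -0.001]
force: [-0.4, -0.1, -1.8]
finger_gap: 11.0
finger_force: 78.5
```

Emit:
{"api": "arm_command", "payload": {
  "commands": [
    [0,0,0,1.5,0,0,0],
    [0,0,0,0,0,0,0],
    [0,0,0,0,0,0,0]
  ]
}}

```text
t: 5.38
tcp_pos: [556.4, -201.0, 132.2]
ee_rot: [0.998, -0.058, 0.001, 0.0]
force: [0.1, -0.9, -0.9]
finger_gap: 10.6
finger_force: 78.5
```

Run:
```python
from h import *
import pickle
o=env.observe();c=env.get_calibration("wrist");im=env.read_camera("wrist");pickle.dump((o,c,im),open("w4.pkl","wb"))
cv2.imwrite("pics/w4.png",im[60:460,100:540]);
T=Rot.from_quat(o["ee_rot"]).as_matrix()
print(o["tcp_pos"],np.degrees(np.arctan2(T[1,0],T[0,0])),T[2],o["t"])
```

```text
[ 556.39738041 -201.00004937  132.2361995 ] -6.660480164355374 [ 1.75002322e-03  8.98045156e-04 -9.99998065e-01] 5.375
```

View pics/w4.png

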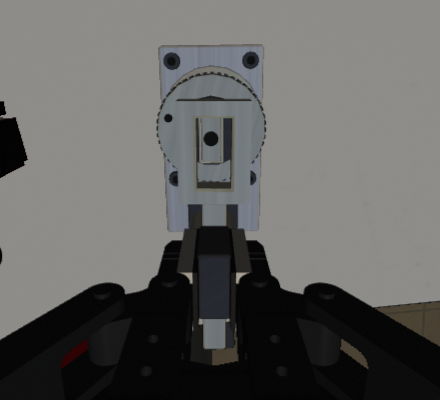

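The crop shows the tenon through the key's slot. Its centre dot is at (311,199) in full-image pixels, and the slot spans about x 297–333. The key is roughly aligned but offset sideways, so I'll measure it.

Run:
```python
from h import *
import pickle
o,c,im=pickle.load(open("w4.pkl","rb"));T=Rot.from_quat(o["ee_rot"]).as_matrix();p=o["tcp_pos"]
g=cv2.cvtColor(im,cv2.COLOR_BGR2GRAY)
mm,st,ce=biggest(g[190:212,300:322]<60,(11,9),1);ce=ce+[300,190];print("dot",st,ce)
tl=lambda px,z:(T.T@(onplane(c,[px],z)[0]-p)).round(2)
print("dot tool",tl(ce,100.5))
for y in(185,210,222): print(y,[f"{x}:{g[y,x]}" for x in range(270,362)])
zt=p[2]+3.5
for y in(185,):
  for x in (294,335): print(tl((x,y),zt))
# base plate long edges (z=12): yaw
for side,(a,b) in {"L":(252,276),"R":(350,372)}.items():
    pts=[]
    for y in list(range(120,140))+list(range(245,280)):
        row=g[y,a:b].astype(int); pts.append((a+np.argmax(np.abs(np.diff(row)))+.5,y))
    W=onplane(c,pts,12);v=cv2.fitLine(W[:,:2].astype(np.float32),cv2.DIST_HUBER,0,.01,.01).ravel();print(side,"yaw",np.degrees(np.arctan(v[1]/v[0])),tl((v[2],v[3]),12) if 0 else (T.T@(np.r_[v[2:],12]-p)).round(1))
```

```text
dot [  4   1  14  15 168] [310.51190476 198.33333333]
dot tool [41.01 -0.66 31.81]
185 ['270:121', '271:120', '272:118', '273:117', '274:117', '275:116', '276:117', '277:118', '278:119', '279:120', '280:122', '281:122', '282:125', '283:124', '284:123', '285:121', '286:120', '287:120', '288:119', '289:118', '290:117', '291:117', '292:115', '293:111', '294:111', '295:88', '296:53', '297:39', '298:76', '299:109', '300:123', '301:104', '302:105', '303:117', '304:118', '305:117', '306:118', '307:119', '308:120', '309:119', '310:117', '311:116', '312:116', '313:115', '314:115', '315:113', '316:113', '317:114', '318:114', '319:114', '320:102', '321:114', '322:120', '323:67', '324:38', '325:40', '326:40', '327:40', '328:41', '329:40', '330:39', '331:33', '332:85', '333:105', '334:113', '335:122', '336:124', '337:124', '338:122', '339:122', '340:120', '341:121', '342:120', '343:122', '344:122', '345:123', '346:123', '347:124', '348:124', '349:125', '350:124', '351:123', '352:120', '353:118', '354:115', '355:114', '356:114', '357:116', '358:118', '359:118', '360:116', '361:116']
210 ['270:115'
[... 1394 characters left out ...]
07:129', '308:127', '309:127', '310:107', '311:97', '312:97', '313:97', '314:98', '315:105', '316:106', '317:106', '318:105', '319:104', '320:104', '321:91', '322:88', '323:70', '324:95', '325:109', '326:115', '327:119', '328:117', '329:115', '330:75', '331:77', '332:97', '333:103', '334:117', '335:124', '336:123', '337:123', '338:121', '339:120', '340:121', '341:120', '342:121', '343:121', '344:122', '345:123', '346:123', '347:124', '348:124', '349:124', '350:121', '351:96', '352:57', '353:80', '354:113', '355:125', '356:127', '357:126', '358:127', '359:125', '360:104', '361:128']
[52.69 -6.38 -3.41]
[52.69  8.79 -3.4 ]
L yaw -6.800209 [ 16.  -35.4 120.2]
R yaw -5.415281 [  3.2  33.9 120.3]
```

Emit:
{"api": "arm_command", "payload": {
  "commands": [
    [0,-0.05,-0.17,0.6,0,0,-0.5],
    [0,0,0,0.7,0,0,0],
    [0,0,0,0,0,0,0],
    [0,0,0,0,0,0,0]
  ]
}}

```text
t: 5.92
tcp_pos: [555.9, -197.8, 118.3]
ee_rot: [0.999, -0.053, 0.0, 0.0]
force: [-0.4, -0.4, -0.3]
finger_gap: 10.9
finger_force: 78.5
```

Run:
```python
from h import *
import pickle
o=env.observe();c=env.get_calibration("wrist");im=env.read_camera("wrist");pickle.dump((o,c,im),open("w5.pkl","wb"))
T=Rot.from_quat(o["ee_rot"]).as_matrix();p=o["tcp_pos"]
print(p,np.degrees(np.arctan2(T[1,0],T[0,0])),T[2],o["t"])
g=cv2.cvtColor(im,cv2.COLOR_BGR2GRAY)
mm,st,ce=biggest(g[186:220,303:325]<60,(11,12),1);ce=ce+[303,186];print("dot",st,ce,(T.T@(onplane(c,[ce],100.5)[0]-p)).round(2))
cv2.imwrite("pics/w5.png",cv2.resize(im[140:300,230:400],None,fx=3.5,fy=3.5,interpolation=cv2.INTER_CUBIC))
```

```text
[ 555.90887793 -197.75932239  118.30309629] -6.039097302869524 [ 6.50916372e-05  3.41553742e-06 -9.99999998e-01] 5.925
dot [  8   9  14  16 183] [318.05464481 202.25136612] [41.9   2.78 17.81]
```

View pics/w5.png

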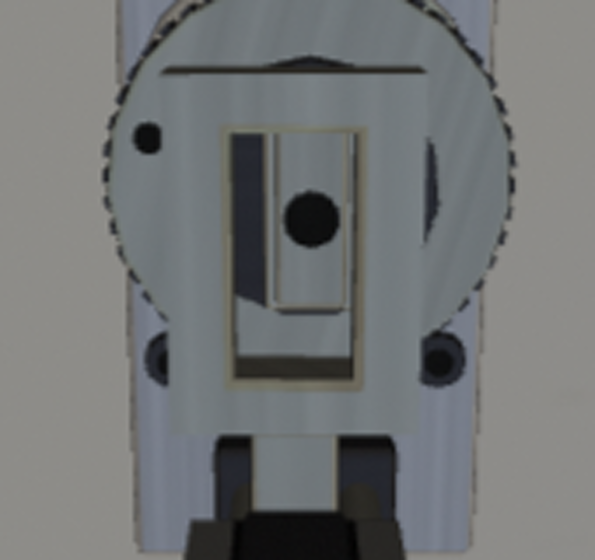

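The slot's centre is at about x=294 in the crop and the tenon dot at 311, so the tenon lies about 1.6 mm towards tool +y. The yaw matches.

Emit:
{"api": "arm_command", "payload": {
  "commands": [
    [0,0.03,0.16,0,0,0,0],
    [0,0,0,0,0,0,0],
    [0,0,0,0,0,0,0],
    [0,0,0,0,0,0,0],
    [0,0,0,0,0,0,0]
  ]
}}

```text
t: 6.6
tcp_pos: [556.0, -199.3, 118.3]
ee_rot: [0.999, -0.053, 0.0, -0.0]
force: [-0.5, 0.3, -1.4]
finger_gap: 10.6
finger_force: 78.5
```

```bash
cat > dot.py <<'E'
from h import *
for i in range(3):
    o=env.observe();c=env.get_calibration("wrist");im=env.read_camera("wrist")
    T=Rot.from_quat(o["ee_rot"]).as_matrix();p=o["tcp_pos"]
    g=cv2.cvtColor(im,cv2.COLOR_BGR2GRAY)
    mm,st,ce=biggest(g[186:222,303:325]<60,(11,14),1);ce=ce+[303,186]
    row=g[190:206,285:300].mean(0);row2=g[190:206,325:345].mean(0)
    print(p.round(2),np.degrees(np.arctan2(T[1,0],T[0,0])).round(2),"dot",ce.round(1),(T.T@(onplane(c,[ce],100.5)[0]-p)).round(2),o["force"].round(1),o["t"])
print(row.astype(int),row2.astype(int))
E
python3 dot.py
```

```text
[ 555.96 -199.34  118.33] -6.04 dot [315.  202.7] [41.74  1.43 17.83] [-0.5  0.3 -1.4] 6.6
[ 555.97 -199.35  118.33] -6.04 dot [315.  202.7] [41.73  1.43 17.84] [ 0.4  0.4 -1.7] 6.65
[ 555.98 -199.34  118.32] -6.04 dot [314.9 202.7] [41.72  1.44 17.82] [-0.2 -0.4 -0.5] 6.7
[121 119 119 118 118 117 116 115 109 109  97  58  39  39  39] [ 94 111 116  73  42  37  43  86 103 113 121 123 122 121 120 119 119 119
 120 120]
```

Emit:
{"api": "arm_command", "payload": {
  "commands": [
    [0,0.06,0,0.4,0,0,0],
    [0,0,0,0.5,0,0,0],
    [0,0,0,0,0,0,0],
    [0,0,0,0,0,0,0]
  ]
}}

```text
t: 7.25
tcp_pos: [556.6, -199.4, 109.2]
ee_rot: [0.999, -0.053, -0.0, -0.0]
force: [0.4, -0.4, -0.5]
finger_gap: 10.6
finger_force: 78.5
```

```bash
python3 dot.py
```

```text
[ 556.57 -199.42  109.24] -6.04 dot [314.8 208.6] [41.09  1.41  8.73] [ 0.4 -0.4 -0.5] 7.25
[ 556.62 -199.45  109.34] -6.04 dot [314.9 208.7] [41.07  1.42  8.84] [ 1.   0.5 -1. ] 7.3
[ 556.69 -199.49  109.45] -6.04 dot [314.8 208.8] [40.97  1.38  8.96] [-0.2 -0.3 -0.6] 7.35
[120 119 118 118 117 116 115 115 109 108  96  58  39  39  39] [102 114 118 117  68  36  43  85 102 112 120 122 121 120 119 118 118 119
 119 120]
```

Emit:
{"api": "arm_command", "payload": {
  "commands": [
    [0,0,0,0.3,0,0,0],
    [0,0,0,0.3,0,0,0],
    [0,0,0,0.2,0,0,0],
    [0,0,0,0.2,0,0,0],
    [0,0,0,0,0,0,0]
  ]
}}

```text
t: 8.02
tcp_pos: [556.4, -199.4, 99.1]
ee_rot: [0.999, -0.053, -0.0, -0.0]
force: [-0.5, 0.1, -1.1]
finger_gap: 10.6
finger_force: 78.9
```

Emit:
{"api": "arm_command", "payload": {
  "commands": [
    [0,0,0,0.3,0,0,0],
    [0,0,0,0.3,0,0,0],
    [0,0,0,0.2,0,0,0],
    [0,0,0,0.1,0,0,0],
    [0,0,0,0,0,0,0]
  ]
}}

```text
t: 8.65
tcp_pos: [556.5, -199.4, 90.2]
ee_rot: [0.999, -0.053, -0.0, -0.0]
force: [0.1, -0.3, -1.9]
finger_gap: 10.8
finger_force: 78.9
```

Emit:
{"api": "arm_command", "payload": {
  "commands": [
    [0,0,0,0.1,0,0,0],
    [0,0,0,0.1,0,0,0],
    [0,0,0,0,0,0,0]
  ]
}}

```text
t: 9.02
tcp_pos: [556.7, -199.5, 88.5]
ee_rot: [0.999, -0.053, 0.0, 0.0]
force: [0.3, -0.0, 0.4]
finger_gap: 10.9
finger_force: 79.2
```

Emit:
{"api": "arm_command", "payload": {
  "commands": [
    [0,0,0,0.1,0,0,0],
    [0,0,0,0,0,0,0]
  ]
}}

```text
t: 9.28
tcp_pos: [556.6, -199.5, 88.3]
ee_rot: [0.999, -0.053, 0.0, -0.0]
force: [-1.9, 1.0, 5.7]
finger_gap: 10.7
finger_force: 80.0
```

Emit:
{"api": "arm_command", "payload": {
  "commands": [
    [1,0,0,-0.1,0,0,0],
    [1,0,0,0,0,0,0],
    [1,0,0,0,0,0,0],
    [1,0,0,0,0,0,0],
    [1,0,0,0,0,0,0]
  ]
}}

```text
t: 9.9
tcp_pos: [556.5, -199.4, 88.2]
ee_rot: [0.999, -0.053, -0.0, -0.0]
force: [-1.3, 0.0, 1.2]
finger_gap: 85.4
finger_force: 0.0
```

Emit:
{"api": "arm_command", "payload": {
  "commands": [
    [1,0,0,-3,0,0,0],
    [1,0,0,-4,0,0,0],
    [1,0,0,0,0,0,0],
    [1,0,0,0,0,0,0],
    [1,0,0,0,0,0,0]
  ]
}}

```text
t: 10.52
tcp_pos: [555.7, -199.1, 157.1]
ee_rot: [0.999, -0.053, -0.001, -0.0]
force: [0.0, -0.2, -0.5]
finger_gap: 85.4
finger_force: 0.0
```

Run:
```python
from h import *
import pickle
o=env.observe();c=env.get_calibration("wrist");im=env.read_camera("wrist");pickle.dump((o,c,im),open("w6.pkl","wb"))
cv2.imwrite("pics/w6.png",im);print(o["tcp_pos"],o["t"],o["joint_positions"].round(2),env.hold_point_z,o["wrist_torque"])
```

```text
[ 555.67740855 -199.0686892   157.05714257] 10.525 [ 0.27  0.6   0.06  1.69 -0.05  0.85 -1.33] 18.700000000000003 [-0.02234229 -0.07159882 -0.02202351]
```

View pics/w6.png

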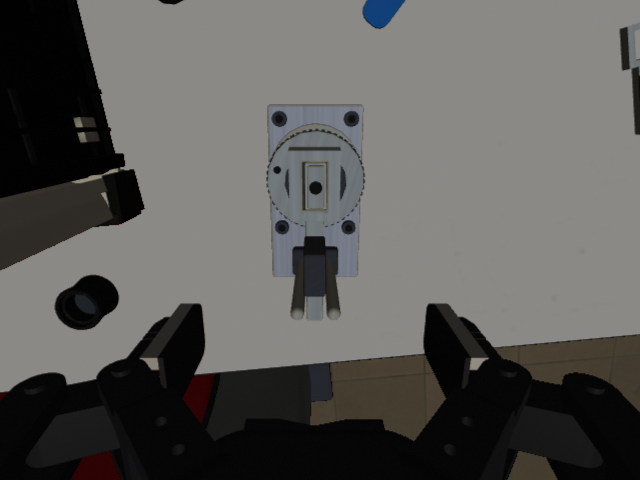

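The wrist view shows the key seated, with the tenon dot at (316,188) inside the slot and the tail between the posts (297,313) and (333,313). Next I'll centre over the axis, pre-turn 35° counter-clockwise and descend around the ring.

Emit:
{"api": "arm_command", "payload": {
  "commands": [
    [1,4.2,0.17,0,0,0,0],
    [1,0,0,0,0,0,-9],
    [1,0,0,0,0,0,-9],
    [1,0,0,0,0,0,-9],
    [1,0,0,0,0,0,-8]
  ]
}}

```text
t: 11.2
tcp_pos: [597.6, -205.4, 157.2]
ee_rot: [0.968, 0.252, -0.001, -0.001]
force: [-0.2, 0.3, -0.3]
finger_gap: 85.3
finger_force: 0.0
```

Emit:
{"api": "arm_command", "payload": {
  "commands": [
    [1,0,0,3,0,0,0],
    [1,0,0,2,0,0,0],
    [1,0,0,0,0,0,0],
    [1,0,0,0,0,0,0],
    [1,0,0,0,0,0,0]
  ]
}}

```text
t: 11.82
tcp_pos: [598.9, -205.7, 109.4]
ee_rot: [0.968, 0.25, 0.001, 0.001]
force: [0.6, 0.3, -0.6]
finger_gap: 85.3
finger_force: 0.0
```

Run:
```python
from h import *
o=env.observe();c=env.get_calibration("wrist");im=env.read_camera("wrist");cv2.imwrite("pics/w7.png",im)
T=Rot.from_quat(o["ee_rot"]).as_matrix();p=o["tcp_pos"];print(p,np.degrees(np.arctan2(T[1,0],T[0,0])),o["t"])
print(T.T@(np.r_[597.3,-205.2,0]-p), proj(c,[[597.3,-205.2,100.5]]))
```

```text
[ 598.92132412 -205.69826098  109.37636659] 28.962596207951595 11.825
[ -1.34313318  -1.37997857 109.37256592] [[309.0509728  300.99548521]]
```

View pics/w7.png

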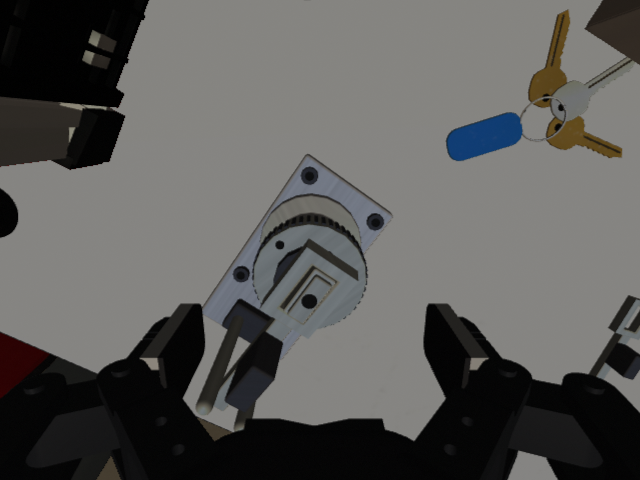

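The view shows the dot at (309,301), exactly where the axis estimate projects. The fingers straddle the ring clear of the key. I'll descend.

Emit:
{"api": "arm_command", "payload": {
  "commands": [
    [1,0,0,2,0,0,0],
    [1,0,0,2,0,0,0],
    [1,0,0,1.5,0,0,0],
    [1,0,0,0,0,0,0],
    [1,0,0,0,0,0,0]
  ]
}}

```text
t: 12.5
tcp_pos: [598.8, -205.7, 54.1]
ee_rot: [0.968, 0.25, 0.001, 0.0]
force: [-1.0, 0.3, 0.6]
finger_gap: 85.4
finger_force: 0.0
```

```bash
cat > st.py <<'E'
from h import *
for i in range(2):
    o=env.observe();T=Rot.from_quat(o["ee_rot"]).as_matrix();p=o["tcp_pos"]
    print("t",o["t"],"p",p.round(1),"yaw",np.degrees(np.arctan2(T[1,0],T[0,0])).round(2),"axis in tool",(T.T@(np.r_[597.3,-205.2,0]-p))[:2].round(2),"F",o["force"].round(1),"M",o["wrist_torque"].round(3),"tq7",o["joint_torque"][6].round(3),"q7",o["joint_positions"][6].round(3),"gap",round(o["finger_gap"],1),"ff",round(o["finger_force"],1))
    if i==0: env.read_camera("wrist")
E
python3 st.py
```

```text
t 12.5 p [ 598.8 -205.7   54.1] yaw 28.96 axis in tool [-1.15 -1.24] F [-1.   0.3  0.6] M [ 0.014 -0.014 -0.001] tq7 0.0 q7 -0.858 gap 85.4 ff 0.0
t 12.55 p [ 598.9 -205.7   54.3] yaw 28.96 axis in tool [-1.25 -1.32] F [0.2 1.  0.3] M [-0.017  0.066 -0.005] tq7 0.0 q7 -0.858 gap 85.0 ff 0.0
```

Emit:
{"api": "arm_command", "payload": {
  "commands": [
    [1,-0.12,-0.13,0.4,0,0,0],
    [1,0,0,0,0,0,0],
    [0,0,0,0,0,0,0],
    [0,0,0,0,0,0,0],
    [0,0,0,0,0,0,0]
  ],
  "squeeze": 50
}}

```text
t: 13.18
tcp_pos: [596.4, -204.7, 49.9]
ee_rot: [0.968, 0.25, -0.0, -0.0]
force: [-1.2, 1.4, 4.7]
finger_gap: 56.6
finger_force: 52.8
```

```bash
python3 st.py
```

```text
t 13.175 p [ 596.4 -204.7   49.9] yaw 28.95 axis in tool [0.55 0.89] F [-1.2  1.4  4.7] M [ 0.225  0.365 -0.039] tq7 0.029 q7 -0.859 gap 56.6 ff 52.8
t 13.225 p [ 596.4 -204.7   49.9] yaw 28.96 axis in tool [0.52 0.92] F [-2.   0.7  4.2] M [ 0.224  0.393 -0.05 ] tq7 0.028 q7 -0.859 gap 57.1 ff 52.8
```

Emit:
{"api": "arm_command", "payload": {
  "commands": [
    [0,0,0,0,0,0,3],
    [0,0,0,0,0,0,3],
    [0,0,0,0,0,0,3],
    [0,0,0,0,0,0,3],
    [0,0,0,0,0,0,3]
  ]
}}

```text
t: 13.85
tcp_pos: [596.3, -204.4, 49.9]
ee_rot: [0.993, 0.121, -0.0, -0.0]
force: [-1.6, 2.3, 5.3]
finger_gap: 56.8
finger_force: 52.8
```

```bash
python3 st.py
```

```text
t 13.85 p [ 596.3 -204.4   49.9] yaw 13.91 axis in tool [0.8  1.02] F [-1.6  2.3  5.3] M [0.326 0.387 0.052] tq7 0.113 q7 -1.053 gap 56.8 ff 52.8
t 13.9 p [ 596.3 -204.5   49.9] yaw 13.83 axis in tool [0.79 0.96] F [-1.5  1.9  5.5] M [0.371 0.424 0.027] tq7 -0.087 q7 -1.054 gap 56.7 ff 52.9
```

Emit:
{"api": "arm_command", "payload": {
  "commands": [
    [0,0,0,0,0,0,3],
    [0,0,0,0,0,0,3],
    [0,0,0,0,0,0,3],
    [0,0,0,0,0,0,3],
    [0,0,0,0,0,0,3]
  ]
}}

```text
t: 14.52
tcp_pos: [596.3, -204.2, 49.9]
ee_rot: [1.0, -0.009, -0.0, -0.0]
force: [-1.8, 1.9, 5.8]
finger_gap: 56.3
finger_force: 52.9
```

```bash
python3 st.py
```

```text
t 14.525 p [ 596.3 -204.2   49.9] yaw -1.08 axis in tool [1.03 1.01] F [-1.8  1.9  5.8] M [0.409 0.393 0.065] tq7 0.112 q7 -1.245 gap 56.3 ff 52.9
t 14.575 p [ 596.3 -204.2   49.9] yaw -1.16 axis in tool [1.05 1.02] F [-1.4  1.7  5.1] M [0.509 0.431 0.019] tq7 -0.087 q7 -1.246 gap 56.4 ff 53.0
```

Emit:
{"api": "arm_command", "payload": {
  "commands": [
    [0,0,0,0,0,0,2],
    [0,0,0,0,0,0,2],
    [0,0,0,0,0,0,2]
  ]
}}

```text
t: 14.95
tcp_pos: [596.3, -204.1, 49.9]
ee_rot: [0.998, -0.061, -0.0, -0.001]
force: [-2.2, 2.4, 5.8]
finger_gap: 56.4
finger_force: 52.9
```

```bash
python3 st.py
```

```text
t 14.95 p [ 596.3 -204.1   49.9] yaw -7.04 axis in tool [1.13 1.07] F [-2.2  2.4  5.8] M [0.369 0.477 0.048] tq7 0.048 q7 -1.321 gap 56.4 ff 52.9
t 15.0 p [ 596.3 -204.1   49.9] yaw -7.09 axis in tool [1.18 1.01] F [-1.7  0.6  5.6] M [0.475 0.397 0.006] tq7 -0.066 q7 -1.322 gap 56.8 ff 53.0
```

Emit:
{"api": "arm_command", "payload": {
  "commands": [
    [0,0,0,0,0,0,0],
    [0,0,0,0,0,0,1],
    [0,0,0,0,0,0,1],
    [0,0,0,0,0,0,1]
  ],
  "squeeze": 20
}}

```text
t: 15.5
tcp_pos: [596.3, -204.0, 49.9]
ee_rot: [0.996, -0.087, -0.0, -0.001]
force: [-1.9, 1.3, 6.2]
finger_gap: 56.6
finger_force: 53.0
```

```bash
python3 st.py
```

```text
t 15.5 p [ 596.3 -204.    49.9] yaw -10.01 axis in tool [1.2  1.07] F [-1.9  1.3  6.2] M [0.432 0.471 0.085] tq7 -0.017 q7 -1.359 gap 56.6 ff 53.0
t 15.55 p [ 596.3 -204.1   49.9] yaw -10.04 axis in tool [1.22 1.  ] F [-2.6  1.   5. ] M [0.445 0.417 0.049] tq7 -0.047 q7 -1.359 gap 56.7 ff 53.0
```

Emit:
{"api": "arm_command", "payload": {
  "commands": [
    [0,0,0,0,0,0,1],
    [0,0,0,0,0,0,1],
    [0,0,0,0,0,0,1]
  ]
}}

```text
t: 15.92
tcp_pos: [596.3, -204.0, 49.9]
ee_rot: [0.994, -0.113, -0.0, -0.001]
force: [-1.7, 1.6, 4.9]
finger_gap: 56.9
finger_force: 53.0
```

```bash
python3 st.py
```

```text
t 15.925 p [ 596.3 -204.    49.9] yaw -13.01 axis in tool [1.26 0.98] F [-1.7  1.6  4.9] M [0.437 0.399 0.11 ] tq7 -0.017 q7 -1.397 gap 56.9 ff 53.0
t 15.975 p [ 596.3 -204.    49.9] yaw -13.03 axis in tool [1.27 1.  ] F [-2.2  1.4  5.4] M [ 0.428  0.425 -0.069] tq7 -0.047 q7 -1.398 gap 56.7 ff 53.0
```

Emit:
{"api": "arm_command", "payload": {
  "commands": [
    [0.85,0,0,0,0,0,0],
    [0.85,0.1,0.05,0,0,0,0],
    [0.85,0,0,0,0,0,0],
    [0,0,0,0,0,0,0],
    [0,0,0,0,0,0,0]
  ],
  "squeeze": 20
}}

```text
t: 16.6
tcp_pos: [597.8, -204.4, 49.6]
ee_rot: [0.994, -0.113, 0.0, -0.001]
force: [-0.9, 1.0, 2.6]
finger_gap: 57.5
finger_force: 22.5
```

Emit:
{"api": "arm_command", "payload": {
  "commands": [
    [0,0,0,0,0,0,0],
    [0,0,0,0,0,0,0]
  ]
}}

```text
t: 16.85
tcp_pos: [597.8, -204.4, 49.6]
ee_rot: [0.994, -0.113, 0.0, -0.001]
force: [0.5, 3.9, 3.5]
finger_gap: 57.3
finger_force: 22.6
```

```bash
python3 st.py
```

```text
t 16.85 p [ 597.8 -204.4   49.6] yaw -13.0 axis in tool [-0.32  1.02] F [0.5 3.9 3.5] M [ 0.957 -0.132  0.064] tq7 0.017 q7 -1.397 gap 57.3 ff 22.6
t 16.9 p [ 597.8 -204.4   49.6] yaw -13.0 axis in tool [-0.28  0.98] F [-0.1  4.2  3.8] M [ 1.063 -0.035  0.009] tq7 0.017 q7 -1.397 gap 57.5 ff 22.6
```

Emit:
{"api": "arm_command", "payload": {
  "commands": [
    [0,0,0,0,0,0,1],
    [0,0,0,0,0,0,1],
    [0,0,0,0,0,0,1]
  ]
}}

```text
t: 17.27
tcp_pos: [597.8, -204.5, 49.5]
ee_rot: [0.99, -0.14, 0.0, -0.001]
force: [0.5, 5.0, 4.0]
finger_gap: 57.0
finger_force: 22.7
```

```bash
python3 st.py
```

```text
t 17.275 p [ 597.8 -204.5   49.5] yaw -16.04 axis in tool [-0.23  0.92] F [0.5 5.  4. ] M [ 1.167 -0.075  0.083] tq7 -0.013 q7 -1.436 gap 57.0 ff 22.7
t 17.325 p [ 597.8 -204.5   49.5] yaw -16.07 axis in tool [-0.26  0.91] F [0.6 4.4 3.9] M [ 1.216 -0.123 -0.035] tq7 -0.045 q7 -1.436 gap 56.9 ff 22.8
```

Emit:
{"api": "arm_command", "payload": {
  "commands": [
    [0,0,0,0,0,0,1],
    [0,0,0,0,0,0,1],
    [0,0,0,0,0,0,1]
  ]
}}

```text
t: 17.7
tcp_pos: [597.8, -204.5, 49.5]
ee_rot: [0.986, -0.165, 0.0, -0.001]
force: [0.3, 4.9, 4.2]
finger_gap: 57.0
finger_force: 22.8
```

```bash
python3 st.py
```

```text
t 17.7 p [ 597.8 -204.5   49.5] yaw -19.04 axis in tool [-0.2   0.94] F [0.3 4.9 4.2] M [ 1.212 -0.167  0.093] tq7 -0.013 q7 -1.474 gap 57.0 ff 22.8
t 17.75 p [ 597.7 -204.5   49.6] yaw -19.07 axis in tool [-0.19  0.87] F [0.7 5.9 4.8] M [ 1.209 -0.092  0.002] tq7 -0.044 q7 -1.475 gap 57.2 ff 22.8
```

Emit:
{"api": "arm_command", "payload": {
  "commands": [
    [0,0,0,0,0,0,1],
    [0,0,0,0,0,0,1],
    [0,0,0,0,0,0,1]
  ]
}}

```text
t: 18.12
tcp_pos: [597.7, -204.5, 49.5]
ee_rot: [0.982, -0.191, 0.0, -0.001]
force: [-0.1, 5.3, 4.4]
finger_gap: 57.2
finger_force: 22.8
```

```bash
python3 st.py
```

```text
t 18.125 p [ 597.7 -204.5   49.5] yaw -22.04 axis in tool [-0.14  0.9 ] F [-0.1  5.3  4.4] M [ 1.165 -0.103  0.106] tq7 -0.013 q7 -1.513 gap 57.2 ff 22.8
t 18.175 p [ 597.8 -204.5   49.6] yaw -22.07 axis in tool [-0.16  0.94] F [0.3 5.2 4.6] M [ 1.225 -0.075  0.034] tq7 -0.044 q7 -1.513 gap 57.4 ff 22.8
```

Emit:
{"api": "arm_command", "payload": {
  "commands": [
    [0,0,0,0,0,0,1],
    [0,0,0,0,0,0,1]
  ]
}}

```text
t: 18.42
tcp_pos: [597.7, -204.5, 49.6]
ee_rot: [0.978, -0.208, 0.0, -0.001]
force: [-0.4, 4.5, 3.9]
finger_gap: 57.2
finger_force: 22.8
```

```bash
python3 st.py
```

```text
t 18.425 p [ 597.7 -204.5   49.6] yaw -24.05 axis in tool [-0.12  0.89] F [-0.4  4.5  3.9] M [ 1.18  -0.153  0.083] tq7 -0.013 q7 -1.539 gap 57.2 ff 22.8
t 18.475 p [ 597.8 -204.5   49.5] yaw -24.08 axis in tool [-0.15  0.87] F [0.8 5.  3.6] M [ 1.228 -0.129  0.039] tq7 -0.044 q7 -1.539 gap 57.1 ff 22.8
```

Emit:
{"api": "arm_command", "payload": {
  "commands": [
    [0,0,0,0,0,0,1],
    [0,0,0,0,0,0,1],
    [0,0,0,0,0,0,1]
  ]
}}

```text
t: 18.85
tcp_pos: [597.7, -204.5, 49.5]
ee_rot: [0.972, -0.234, 0.0, -0.001]
force: [0.3, 6.0, 5.1]
finger_gap: 57.4
finger_force: 22.8
```

```bash
python3 st.py
```

```text
t 18.85 p [ 597.7 -204.5   49.5] yaw -27.04 axis in tool [-0.06  0.89] F [0.3 6.  5.1] M [ 1.201 -0.133  0.137] tq7 -0.013 q7 -1.577 gap 57.4 ff 22.8
t 18.9 p [ 597.8 -204.5   49.5] yaw -27.07 axis in tool [-0.07  0.89] F [0.  5.7 3.5] M [ 1.232 -0.061 -0.018] tq7 -0.044 q7 -1.577 gap 57.3 ff 22.8
```

Emit:
{"api": "arm_command", "payload": {
  "commands": [
    [0,0,0,0,0,0,1],
    [0,0,0,0,0,0,1]
  ]
}}

```text
t: 19.15
tcp_pos: [597.8, -204.6, 49.6]
ee_rot: [0.968, -0.251, 0.0, -0.001]
force: [-0.3, 5.5, 4.1]
finger_gap: 57.5
finger_force: 22.7
```

```bash
python3 st.py
```

```text
t 19.15 p [ 597.8 -204.6   49.6] yaw -29.05 axis in tool [-0.07  0.86] F [-0.3  5.5  4.1] M [ 1.195 -0.155  0.07 ] tq7 -0.013 q7 -1.603 gap 57.5 ff 22.7
t 19.2 p [ 597.7 -204.6   49.5] yaw -29.07 axis in tool [-0.02  0.83] F [0.2 5.3 3.7] M [ 1.205 -0.118  0.036] tq7 -0.044 q7 -1.603 gap 57.4 ff 22.8
```

Emit:
{"api": "arm_command", "payload": {
  "commands": [
    [0,0,0,0,0,0,1],
    [0,0,0,0,0,0,1],
    [0,0,0,0,0,0,1]
  ]
}}

```text
t: 19.58
tcp_pos: [597.7, -204.6, 49.6]
ee_rot: [0.961, -0.276, -0.0, -0.001]
force: [-0.3, 5.2, 4.2]
finger_gap: 57.2
finger_force: 22.7
```

```bash
python3 st.py
```

```text
t 19.575 p [ 597.7 -204.6   49.6] yaw -32.05 axis in tool [-0.02  0.79] F [-0.3  5.2  4.2] M [ 1.213 -0.15   0.043] tq7 -0.013 q7 -1.641 gap 57.2 ff 22.7
t 19.625 p [ 597.7 -204.6   49.5] yaw -32.07 axis in tool [0.01 0.79] F [0.8 5.4 4.9] M [ 1.203 -0.184  0.007] tq7 -0.041 q7 -1.642 gap 57.1 ff 22.8
```

Emit:
{"api": "arm_command", "payload": {
  "commands": [
    [0,0,0,0,0,0,1],
    [0,0,0,0,0,0,1]
  ]
}}

```text
t: 19.88
tcp_pos: [597.7, -204.6, 49.5]
ee_rot: [0.956, -0.293, -0.0, -0.001]
force: [-0.4, 5.0, 4.7]
finger_gap: 57.4
finger_force: 22.8
```

```bash
python3 st.py
```

```text
t 19.875 p [ 597.7 -204.6   49.5] yaw -34.03 axis in tool [-0.    0.81] F [-0.4  5.   4.7] M [ 1.145 -0.123  0.122] tq7 -0.084 q7 -1.667 gap 57.4 ff 22.8
t 19.925 p [ 597.7 -204.6   49.6] yaw -34.05 axis in tool [-0.01  0.79] F [0.3 5.6 3.9] M [ 1.197 -0.151  0.068] tq7 -0.118 q7 -1.667 gap 57.4 ff 22.8
```

Emit:
{"api": "arm_command", "payload": {
  "commands": [
    [0,0,0,0,0,0,0.5]
  ]
}}

```text
t: 20.05
tcp_pos: [597.7, -204.6, 49.5]
ee_rot: [0.955, -0.296, -0.0, -0.001]
force: [-0.2, 5.4, 4.0]
finger_gap: 57.2
finger_force: 22.8
```

```bash
python3 st.py
```

```text
t 20.05 p [ 597.7 -204.6   49.5] yaw -34.48 axis in tool [0.02 0.78] F [-0.2  5.4  4. ] M [ 1.115 -0.116  0.272] tq7 -0.186 q7 -1.673 gap 57.2 ff 22.8
t 20.1 p [ 597.7 -204.6   49.5] yaw -34.49 axis in tool [0.04 0.77] F [0.6 5.3 4.6] M [ 1.195 -0.098  0.172] tq7 -0.183 q7 -1.673 gap 57.3 ff 22.8
```

Emit:
{"api": "arm_command", "payload": {
  "commands": [
    [0,0,0,0,0,0,0.5]
  ]
}}

```text
t: 20.23
tcp_pos: [597.7, -204.6, 49.5]
ee_rot: [0.954, -0.3, -0.0, -0.001]
force: [-0.1, 5.5, 4.2]
finger_gap: 57.2
finger_force: 22.8
```

```bash
python3 st.py
```

```text
t 20.225 p [ 597.7 -204.6   49.5] yaw -34.95 axis in tool [0.01 0.74] F [-0.1  5.5  4.2] M [ 1.17  -0.187  0.274] tq7 -0.271 q7 -1.679 gap 57.2 ff 22.8
t 20.275 p [ 597.7 -204.6   49.5] yaw -34.96 axis in tool [0.02 0.76] F [0.3 4.6 4.1] M [ 1.199 -0.121  0.23 ] tq7 -0.265 q7 -1.679 gap 57.2 ff 22.8
```

Seat found: the torque rises about 0.085 N m per 0.5°.

Emit:
{"api": "arm_command", "payload": {
  "commands": [
    [0,0,0,0,0,0,0.5]
  ]
}}

```text
t: 20.4
tcp_pos: [597.7, -204.6, 49.6]
ee_rot: [0.953, -0.304, -0.0, -0.001]
force: [-0.3, 4.7, 4.5]
finger_gap: 57.0
finger_force: 22.8
```

```bash
python3 st.py
```

```text
t 20.4 p [ 597.7 -204.6   49.6] yaw -35.42 axis in tool [-0.    0.76] F [-0.3  4.7  4.5] M [ 1.191 -0.162  0.421] tq7 -0.364 q7 -1.685 gap 57.0 ff 22.8
t 20.45 p [ 597.7 -204.6   49.5] yaw -35.43 axis in tool [0.04 0.75] F [0.3 4.5 4.1] M [ 1.19  -0.11   0.296] tq7 -0.358 q7 -1.685 gap 57.4 ff 22.8
```

Emit:
{"api": "arm_command", "payload": {
  "commands": [
    [0,0,0,0,0,0,0.5]
  ]
}}

```text
t: 20.58
tcp_pos: [597.7, -204.6, 49.5]
ee_rot: [0.951, -0.308, -0.0, -0.0]
force: [0.9, 5.5, 4.1]
finger_gap: 57.1
finger_force: 22.8
```

```bash
python3 st.py
```

```text
t 20.575 p [ 597.7 -204.6   49.5] yaw -35.89 axis in tool [0.04 0.75] F [0.9 5.5 4.1] M [ 1.117 -0.076  0.511] tq7 -0.462 q7 -1.691 gap 57.1 ff 22.8
t 20.625 p [ 597.7 -204.6   49.5] yaw -35.9 axis in tool [0.04 0.74] F [-0.3  5.5  3.2] M [ 1.259 -0.068  0.414] tq7 -0.461 q7 -1.691 gap 57.1 ff 22.8
```

Emit:
{"api": "arm_command", "payload": {
  "commands": [
    [0,0,0,0,0,0,0.25],
    [0,0,0,0,0,0,0],
    [0,0,0,0,0,0,0],
    [0,0,0,0,0,0,0]
  ]
}}

```text
t: 21.12
tcp_pos: [597.7, -204.6, 49.5]
ee_rot: [0.951, -0.31, -0.0, -0.0]
force: [-0.1, 5.3, 3.9]
finger_gap: 57.4
finger_force: 22.8
```

```bash
python3 st.py
```

```text
t 21.125 p [ 597.7 -204.6   49.5] yaw -36.13 axis in tool [0.04 0.71] F [-0.1  5.3  3.9] M [ 1.246 -0.132  0.508] tq7 -0.49 q7 -1.694 gap 57.4 ff 22.8
t 21.175 p [ 597.7 -204.6   49.5] yaw -36.13 axis in tool [0.03 0.75] F [0.2 5.2 4.3] M [ 1.191 -0.093  0.449] tq7 -0.49 q7 -1.694 gap 57.5 ff 22.8
```

About 0.49 N m held. Now release and withdraw straight up.

Emit:
{"api": "arm_command", "payload": {
  "commands": [
    [1,0,0,0,0,0,0],
    [1,0,0,0,0,0,0],
    [1,0,0,0,0,0,0],
    [1,0,0,0,0,0,0],
    [1,0,0,-1,0,0,0]
  ]
}}

```text
t: 21.8
tcp_pos: [596.6, -205.6, 58.8]
ee_rot: [0.95, -0.312, -0.001, 0.0]
force: [-0.3, 0.3, -0.4]
finger_gap: 85.5
finger_force: 0.0
```

Emit:
{"api": "arm_command", "payload": {
  "commands": [
    [1,0,0,-2,0,0,0],
    [1,0,0,-4,0,0,0],
    [1,0,0,-5,0,0,0],
    [1,0,0,-3,0,0,0],
    [1,0,0,0,0,0,0]
  ]
}}

```text
t: 22.42
tcp_pos: [599.1, -206.7, 203.3]
ee_rot: [0.95, -0.311, 0.004, 0.0]
force: [-0.5, -0.1, 0.0]
finger_gap: 85.3
finger_force: 0.0
```

Run:
```python
from h import *
im=env.read_camera("wrist");cv2.imwrite("pics/w8.png",im);print(env.observe()["t"])
```

```text
22.475
```

View pics/w8.png

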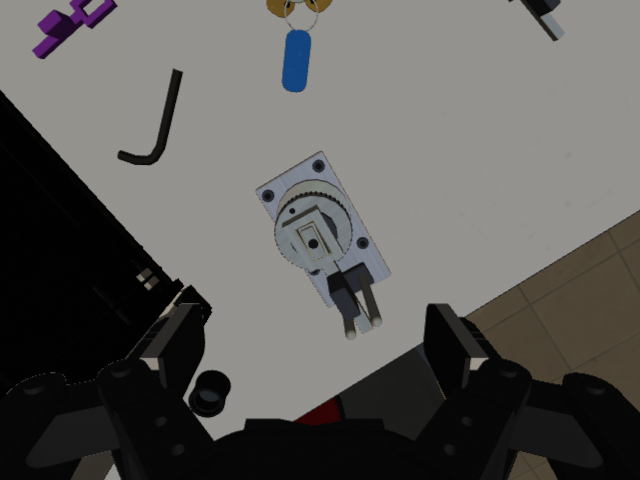

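The key is still seated on the tenon (dot at (313,243)), with its tail between the posts at (350,333) and (376,321). The gripper is clear.

```bash
python3 -c "
from cell import env
print(env.job_done())"
```

```text
the job is handed in; nothing more can be done
None
```

I handed the job in after about 22.5 s: the key sits fully over the tenon with its tail between the posts, the ring is nipped up on its seat to about 0.5 N m, and the gripper is clear of everything; the hand-in gave no verdict.

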